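Power the strip reader and present an LED bar to it

TASK

Get the LED bar read: slide the battery into the reader's shoe, all the way home until the catch clicks, and let go of it. Then pick up the LED bar, carry it over the top of the low wooden rack without hitting it, and hold it level, centred over the glass window and in line with it, hovering about 10 mm above the glass; the bar must never touch the reader. Finish while still holding the bar there, and leave the spool on the rack, the cup and the can undisturbed.

Things in the scene. Friction and masses are not known exactly. Their poses are not given: they have to be found in the camera images.
- battery: Loose grey battery, 0.3-0.42 kg, upright on the bench at the robot's right (-y). Origin: centre of underside; x along its 80 mm length, z up. Black foot 80 x 56 mm, 8 mm high; grey body 80 x 42 mm above it, up to 60 mm. Grip the body across its 42 mm (y), fingertips 20 mm or more above the underside to clear the rails. Fits either way round; a groove across the underside takes the catch.
- reader: Grey flat reader box fixed to the bench, 260 x 210 mm (x, y), its deck 30 mm high; origin at the centre of its underside on the bench. On the deck: at the left half (+y) the glass window, at the right half (-y) the battery shoe; both run along the reader's x. The reader stands ahead of the robot, turned by up to 0.3 rad.
- window (a point): Centre of the glass window, on the deck surface (flush, 30 mm above the bench); 50 mm to the +y side of the reader's centre. Axes are the reader's: the window is 200 mm along x, 40 mm along y, with a black border 8 mm wide.
- shoe_entry (a point): Point on the deck surface where the centre of the battery's underside is set down before sliding (115 mm before home, same axes as the reader). Here the whole battery is still clear of the rails; its front is about 4 mm short of the flared lead-ins.
- shoe_home (a point): Deck point under the battery's underside centre when fully home at the end stop (22 mm high). It slides along reader +x, its length along x, from entry to here between rails 90 mm long, 14 mm high, 72 mm over their outsides, 2 mm clear of the foot each side; lips overhang the foot by 4 mm, 2 mm above it, so it cannot go in from above. Passing the catch takes 2 to 5 N; the stop is rigid.
- catch (a joint): Sprung round steel catch in the shoe floor, at home position: 0 = fully up (m), about 0.0025 when the battery's foot holds it down; it springs back to 0 in the groove when the battery is home. It stands 2.5 mm above the deck.
- bar: Loose LED bar: plain aluminium profile 180 x 24 x 22 mm (x, y, z), a white board and five small clear lenses on top (4.5 mm more). Origin: centre of its flat underside, x along its length, z up. 0.13 to 0.25 kg. Grip across its 24 mm at the middle. Starts on the bench at the robot's left (+y), beyond the rack. May be presented either way round.
- rack: Low wooden pigeonhole rack fixed to the bench between bar and reader, 380 x 50 x 75 mm (x, y, z), long side along x; origin at the centre of its underside. It is the obstacle the bar is carried over.
- spool: Bystander: grey spool, 40 mm across and 40 mm high, standing loose on top of the rack (its top is 115 mm above the bench). Origin at the centre of its underside.
- cup: Bystander: white cup, 70 mm across, 85 mm high, loose on the bench. Origin at the centre of its underside.
- can: Bystander: plain aluminium can, 54 mm across, 100 mm high, loose on the bench. Origin at the centre of its underside.
There are look-alikes about, which are no part of the job. What is shaped like the battery but yellow is not meant. Several things have the shape of the bar; the one meant has the colours described above.

How it is judged (in metres and radians):
On the way, in this order (a step that is already met when the one before it is completed fails the run):
1. the battery is home in the shoe, held by the catch, and let go (x of battery in the frame of shoe_home above -0.004 m and distance between battery and shoe_home below 0.006 m and value of joint catch below 0.001 m and contact force between the fingers and battery below 0.1 N), for 0.2 s.
2. the bar is carried over the top of the rack (z of bar in the frame of rack above 0.078 m and y of bar in the frame of rack between -0.04 and 0.04 m and x of bar in the frame of rack between -0.2 and 0.2 m), for 0.02 s.
At the end, for the whole second after the job is handed in: Bar held at rest 3-20 mm above the glass, centred within 12 mm along and 10 mm across, in line and level within 0.1 rad, touching only the gripper; battery home within 4 mm (6 mm in all), catch up, not touched by the robot; spool, cup and can within 30 mm of where they stood (all of step 1 and z of bar in the frame of window between 0.003 and 0.02 m and x of bar in the frame of window between -0.012 and 0.012 m and y of bar in the frame of window between -0.01 and 0.01 m and angle between the x axis of bar and the x axis of window, either way round below 0.1 rad and angle between bar's own z axis and vertical below 0.1 rad and linear speed of bar below 0.02 m/s and contact force between the fingers and bar above 1 N and contact force between bar and reader below 0.1 N and contact force between each of bar, the arm and battery below 0.1 N and contact force between bar and rack below 0.1 N and distance of each of spool, cup, can from where it was at the start of the episode below 0.03 m); the arm keeps its last pose, push and grip.
It fails at once if the bar touches the reader (contact force between bar and reader above 0.5 N).
It fails at once if the bar hits the rack (contact force between bar and rack above 1 N).
It fails at once if the spool, the cup or the can is disturbed (distance of any of spool, cup, can from where it was at the start of the episode above 0.03 m).
It also fails if it takes over 64 s, if anything falls off the work surface, if the arm or the gripper's body presses on something with over 40 N, if the wrist force passes 120 N, or if a joint passes its speed limit or range.

ROBOT

A 7-joint arm with a two-finger parallel gripper is mounted at the origin on the work surface. World frame = base frame: x ahead of the robot, y to its left, z up, the work surface at z = 0. Lengths are in m, angles in degrees, forces in N, time in s.
With the tool pointing down it reaches from about 0.425 to 1.025 m from the base axis. Payload 9.4 kg.
Tool frame: the origin (TCP) lies at the very end of the fingers, on their centre line; the grasp point (between the pads) lies 19 mm behind it; z points along the fingers, y is the line along which they close (so a half turn about z gives the same grasp; the last joint's range is limited). The gripper opens to 85 mm and grips with 20 to 120 N. Pads are 22 mm wide; open, the fingers measure 114 mm over their backs; the gripper's body (76 mm by 85 mm) begins 54 mm behind the grasp point. The pads swing forward as they close: fully open they stand 13 mm farther back than shut.
Start: joints at [-79.166, 34.337, -0.143, 91.639, 0.103, 54.024, -4.572], TCP at [0.19, 0.7, 0.231] pointing down, gripper open.
Joint ranges: [-147.43, 147.43], [-19.82, 112.94], [-74.19, 73.91], [6.32, 146.72], [-59.91, 239.91], [6.04, 106.73], [-150.56, 150.56]. Speed limits (degrees/s): [127.2, 127.2, 172.46, 172.46, 180, 180, 180].

INTERFACE

Orientations are given as a 3x3 rotation matrix whose columns are the frame's x, y, z axes.
In Python, from cell import ctrl, cams, close_job gives the robot as it stands.
- The arm moves only by the tool play_rows, never from a script. Its argument "moves" is a list of rows, each a list of 3 entries, a list of its own where there are three numbers: the shift along the tool's x, y, z in fractions of the full range, 1 being 40 cm, then the turn about the tool's z in a scale on which 1.0 is 60 degrees, then the finger opening in mm, from 0 to 85.4. In form: [[[dx, dy, dz], roll, fingers], ...]. A call has exactly 5 rows; each row is the pose to reach, as a shift and turn from the pose commanded when the call began, along the tool's axes at that moment; what a row does not reach only later rows make up. A row lasts 1/8 s, in which the tool goes at most 62.5 mm and 10.7 degrees, less where a joint would pass 70% of its speed; a pose out of reach is approached as far as the arm can. A shift or turn number past 1, either way, is cut back to 1. A call with a gripper value outside its range is refused whole. The fingers move at their own pace and stop on an object; the grip force is fixed at half the most. Time passes only in rows, so rows that repeat a pose let the fingers close, or fill a call up. It gives the time, the measured TCP pose, the force, the opening and the grip force at its end, in the units of the state.
- ctrl.observe(): the state, without advancing time (a new reading comes with each control period).
- cams.camera(name): name is "scene" or "top" or "wrist"; returns a dict with "image" (420x560x3 uint8, red, green, blue), "fx", "fy", "cx", "cy" (pixels), "R" (3x3) and "t" (3): a world point X has camera coordinates R X + t; the wrist camera has in their place "mount" (4x4, takes a point from camera to tool coordinates, whose origin is the TCP and whose axes are the flange's). Camera axes: x right, y down, z forward; pixel columns grow to the right and rows downward; lengths in m; the calibration is good to about 2 mm. A picture is of the moment at which its call begins: read the wrist's pose just before it. There is no depth.
- close_job(): hands the job in; it is judged then, once.
The state is a dict: "t": time; "q": joint angles; "qvel": joint speeds; "joint_torque": joint torques, N m; "tool_pos": TCP position; "eef_rot": TCP orientation; "ft_force": force on the tool from outside, world axes, zero at the start; "torque": the same for the moment, N m; "width": finger opening in m; "gripper_force": force on a finger pad.
Only numpy, scipy, OpenCV 4.12 (cv2) and the standard library are available. Lean on these libraries where they do the work, as an engineer would, in place of code of your own. Each camera call takes 0.05 s, during which the arm holds its last target. There are 200 camera calls.

## Working session

There is one attempt and no reset: what is moved stays moved. The work goes in short steps, Python scripts to look and compute and a tool call to move; the robot and the scene stay as the last step left them, time stands still between calls to the robot, and variables do not carry over. Pictures are saved under pics/ and viewed, at most 10 in all, crops included, and the job is handed in when it is done.

Besides the shell and the picture viewer there is one more tool, called after "Request:" by a JSON object that holds its "method" and its "body", one argument or row to a line. play_rows: Moves the arm, as the interface text tells. Its arguments: {"type":"object","properties":{"moves":{"type":"array","items":{"type":"array"}}},"required":["moves"]}

```bash
mkdir -p pics; cat > h.py <<'E'
from cell import ctrl, cams, close_job
import numpy as np, cv2
def snap(name,fn=None):
    c=cams.camera(name); 
    if fn: cv2.imwrite('pics/'+fn,c['image'][:,:,::-1])
    return c
def ray(c,u,v,z):
    R=np.array(c['R']);t=np.array(c['t']);o=-R.T@t
    d=R.T@np.array([(u-c['cx'])/c['fx'],(v-c['cy'])/c['fy'],1]);return o+d*(z-o[2])/d[2]
def proj(c,X):
    p=np.array(c['R'])@np.array(X)+np.array(c['t']);return np.array([c['fx']*p[0]/p[2]+c['cx'],c['fy']*p[1]/p[2]+c['cy']])
E
python3 - <<'E'
from h import *
import pickle
s=ctrl.observe();print(s['t'],s['tool_pos'],np.round(s['eef_rot'],3),s['width'])
d={}
for n in('top','scene'):
    c=snap(n,n+'0.png');d[n]=c;print(n,c['fx'],c['cx'],c['cy'],np.round(c['R'],3).tolist(),c['t'])
pickle.dump(d,open('c.pkl','wb'))
E
```

```text
0.0 [0.19030373 0.69907796 0.23037594] [[-0.965  0.263 -0.   ]
 [ 0.263  0.965 -0.002]
 [-0.    -0.002 -1.   ]] 0.08570829871531183
top 522.0318060212181 284.56961427873665 205.60864163942486 [[-0.01, -1.0, -0.01], [-0.982, 0.012, -0.19], [0.19, 0.008, -0.982]] [0.08303863 0.55404526 1.31617554]
scene 385.5538801494231 280.92564539581554 205.47247892039164 [[0.873, 0.487, 0.004], [0.399, -0.71, -0.58], [-0.28, 0.508, -0.814]] [-0.51113492 -0.11796415  1.37855303]
```

View pics/top0.png

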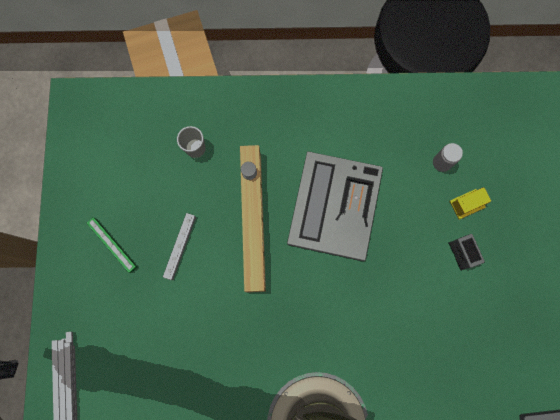

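View pics/scene0.png

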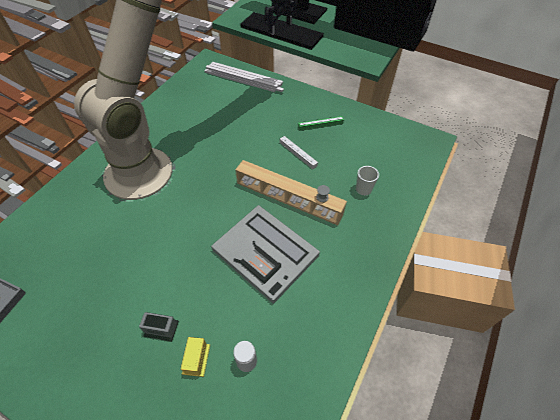

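Top view: the meant bar is at (179,246). Its aluminium body and white board fit, while the green one at (112,245) and the profile pile at (63,380) do not. The meant battery is the grey one at (467,252), not the yellow one at (470,203). The reader is at (336,206) with its window to the left and shoe to the right. The rack is at (252,220), the spool at (249,170), the cup at (191,142) and the can at (451,155). I'll confirm with an enlarged crop.

```bash
python3 - <<'E'
import cv2,numpy as np
im=cv2.imread('pics/top0.png')
def z(x,y,w,h,k):return cv2.resize(im[y:y+h,x:x+w],None,fx=k,fy=k,interpolation=cv2.INTER_CUBIC)
a=z(285,145,100,120,5)  # 500x600
b=z(440,225,50,50,6)    #300x300
c=z(155,205,50,50*2,3); c=cv2.resize(im[207:287,155:205],(188,300),interpolation=cv2.INTER_CUBIC)
c=np.hstack([c,np.zeros((300,112,3),np.uint8)])
cv2.imwrite('pics/crop1.png',np.hstack([a,np.vstack([b,c])]))
E
```

```text
(no output)
```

View pics/crop1.png

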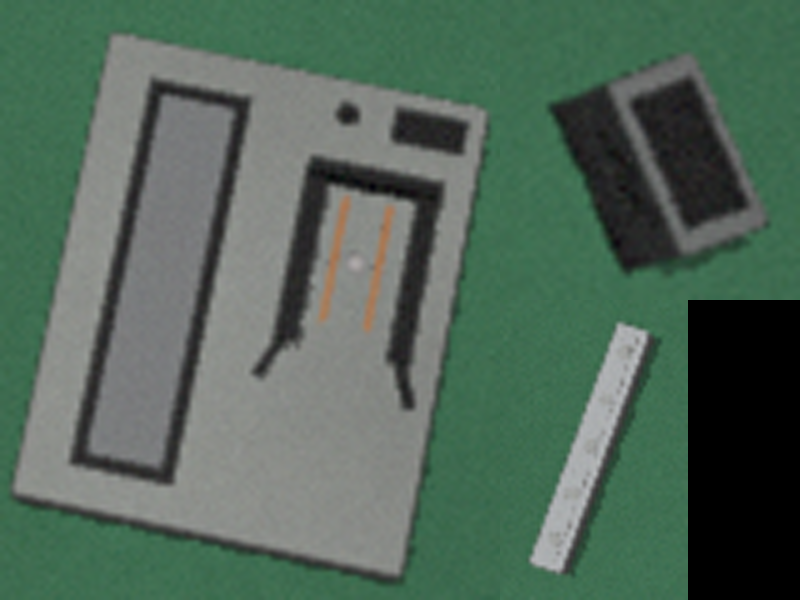

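```bash
cat > m.py <<'E'
from h import *
import pickle
C=pickle.load(open('c.pkl','rb'));c=C['top']
def P(pts,z,o,k,off=(0,0)):
    return np.array([ray(c,o[0]+(x-off[0]+.5)/k-.5,o[1]+(y-off[1]+.5)/k-.5,z) for x,y in pts])
o=(285,145)
dk=P([(110,35),(487,110),(402,578),(12,493)],.03,o,5)
w=P([(150,80),(250,97),(173,482),(70,465)],.03,o,5)
def rect(q): # long axis from pts 0-3,1-2
    d=(q[0]+q[1]-q[2]-q[3])/2; e=(q[0]+q[3]-q[1]-q[2])/2
    return q.mean(0)[:2],np.degrees(np.arctan2(d[1],d[0])),np.hypot(*d[:2]),np.degrees(np.arctan2(e[1],e[0])),np.hypot(*e[:2])
if __name__=='__main__':
    print('deck',rect(dk));print('win',rect(w))
    print('bat',rect(P([(610,85),(697,53),(768,222),(685,255)],.06,(440,225),6,(500,0))))
    print('bar',rect(P([(622,323),(650,333),(563,573),(530,563)],.022,(155,207),3.76,(500,300))))
    ctr,a=rect(dk)[:2];a=np.radians(a)
    Rr=np.array([[np.cos(a),-np.sin(a)],[np.sin(a),np.cos(a)]])
    f=lambda p:np.round((p[:,:2]-ctr)@Rr,4).tolist()
    print('catch',f(P([(355,262)],.0325,o,5)),'strips',f(P([(347,197),(391,207),(322,320),(367,330)],.03,o,5)))
    print('stop foot',f(P([(328,182),(405,198)],.03,o,5)),'stop/rail top',f(P([(314,158),(443,182)],.05,o,5)))
    print('leadin tips',f(P([(257,375),(408,407)],.044,o,5)),'railtop ends',f(P([(275,332),(300,343),(385,358),(410,365)],.044,o,5)))
    print('win',f(np.array([w.mean(0)])))
    cu=lambda u,v,z:ray(c,u,v,z)
    print('rack top',[np.round(cu(*p,.075),3).tolist() for p in[(240,146),(259,146),(264,291),(245,291)]])
    print('spool',cu(249,170,.115),'cup',cu(191,138,.085),'can',cu(452,152,.1))
E
python3 m.py
```

```text
deck (array([ 0.56068552, -0.0578672 ]), np.float64(-12.565379176505155), np.float64(0.2572249050101912), np.float64(77.28235913333734), np.float64(0.20829061999263468))
win (array([ 0.57306277, -0.00929372]), np.float64(-12.513993917085928), np.float64(0.21464583847753582), np.float64(79.58535651077615), np.float64(0.05493366416658465))
bat (array([ 0.43190125, -0.39973003]), np.float64(19.243706479117957), np.float64(0.07705440307199067), np.float64(109.91165938327703), np.float64(0.03958806821726912))
bar (array([0.45629785, 0.35815758]), np.float64(-19.034706029176036), np.float64(0.17901705564628298), np.float64(71.38564095830749), np.float64(0.02293589605269884))
catch [[0.031, -0.0493]] strips [[0.0658, -0.0388], [0.0652, -0.0629], [-0.0031, -0.0381], [-0.0035, -0.0625]]
stop foot [[0.0718, -0.0273], [0.0716, -0.0694]] stop/rail top [[0.0779, -0.0163], [0.0791, -0.0856]]
leadin tips [[-0.042, -0.0091], [-0.0423, -0.0897]] railtop ends [[-0.0175, -0.0141], [-0.0205, -0.028], [-0.0192, -0.0732], [-0.0202, -0.0867]]
win [[0.0015, 0.0501]]
rack top [[0.713, 0.193, 0.075], [0.712, 0.143, 0.075], [0.334, 0.13, 0.075], [0.334, 0.178, 0.075]]
spool [0.63620356 0.16589506 0.115     ] cup [0.73314324 0.32135033 0.085     ] can [ 0.68147168 -0.35616295  0.1       ]
```

The crop confirms the choice: the bar is plain aluminium with a white board and lenses, and the battery is grey. The pose measurements agree with the given sizes. Next I'll plan the swing to above the battery.

```bash
cat > plan.py <<'E'
from h import *
def pose():
    s=ctrl.observe();R=np.array(s['eef_rot']);return np.array(s['tool_pos']),R,np.degrees(np.arctan2(R[1,1],R[0,1])),s
def Rot(y): # tool down, y-axis yaw deg
    a=np.radians(y);yv=np.array([np.cos(a),np.sin(a),0]);z=np.array([0,0,-1.]);return np.column_stack([np.cross(yv,z),yv,z])
def calls(wps,start=None):
    p,R,y,_=pose()
    if start is not None: p,y=np.array(start[:3]),start[3];R=Rot(y)
    for i in range(0,len(wps),5):
        out=[]
        for w in wps[i:i+5]:
            out.append([np.round((R.T@(np.array(w[:3])-p))*1000,1).tolist(),round(y-w[3],1)])
        print(out); w=wps[min(i+4,len(wps)-1)]; p,y=np.array(w[:3]),w[3];R=Rot(y)
E
python3 - <<'E'
from plan import *
p,R,y,s=pose()
w=[]
a0=np.degrees(np.arctan2(p[1],p[0]));r0=np.hypot(p[0],p[1]);a1=np.degrees(np.arctan2(-.40,.432));r1=np.hypot(.40,.432)
for k in range(1,21):
    f=k/20;g=min(1,k/8);a=np.radians(a0+(a1-a0)*f);r=r0+(r1-r0)*(1-(1-g)**1)
    w.append((r*np.cos(a),r*np.sin(a),.23,y+(-70.4-y)*f))
calls(w)
E
```

```text
[[[-72.5, -20.7, 0.5], np.float64(7.3)], [[-140.7, -48.5, 0.6], np.float64(14.5)], [[-204.1, -82.6, 0.6], np.float64(21.8)], [[-262.0, -122.5, 0.7], np.float64(29.0)], [[-313.9, -167.3, 0.8], np.float64(36.3)]]
[[[-65.7, -12.4, 0.0], np.float64(7.3)], [[-128.1, -31.5, 0.0], np.float64(14.5)], [[-186.5, -56.6, 0.0], np.float64(21.8)], [[-245.2, -70.9, 0.0], np.float64(29.0)], [[-302.1, -91.1, 0.0], np.float64(36.3)]]
[[[-59.3, 11.4, 0.0], np.float64(7.3)], [[-119.4, 16.6, 0.0], np.float64(14.5)], [[-179.8, 15.7, 0.0], np.float64(21.8)], [[-239.8, 8.6, 0.0], np.float64(29.0)], [[-298.7, -4.7, 0.0], np.float64(36.3)]]
[[[-57.5, 18.4, 0.0], np.float64(7.3)], [[-116.6, 30.9, 0.0], np.float64(14.5)], [[-176.6, 37.2, 0.0], np.float64(21.8)], [[-237.0, 37.3, 0.0], np.float64(29.0)], [[-297.1, 31.3, 0.0], np.float64(36.3)]]
```

The rows are not in the units I measure in: shifts go in shares of 40 cm and turns go in shares of 60 degrees. I convert before sending: -288 mm / 400 = -0.72, -235 mm / 400 = -0.5875, 36.3 degrees / 60 = 0.605.

Request:
{"method": "play_rows", "body": {
  "moves": [
    [[-0.15,-0.045,0],0.1167,85],
    [[-0.3,-0.1,0],0.2417,85],
    [[-0.45,-0.17,0],0.3633,85],
    [[-0.5875,-0.25,0],0.4833,85],
    [[-0.72,-0.3375,0],0.605,85]
  ]
}}

```text
t: 0.72
tool_pos: [0.4293, 0.4975, 0.231]
eef_rot: [[-0.619, 0.786, -0.0], [0.786, 0.619, -0.0], [-0.0, -0.0, -1.0]]
ft_force: [0.7, 0.4, -0.8]
width: 0.0854
gripper_force: 0.0
```

```bash
python3 - <<'E'
from plan import *
p,R,y,s=pose();print(s['t'],p,y)
w=[]
a0=np.degrees(np.arctan2(p[1],p[0]));r0=np.hypot(p[0],p[1]);a1=np.degrees(np.arctan2(-.40,.432));r1=np.hypot(.40,.432)
for k in range(1,16):
    f=k/15;g=min(1,k/5);a=np.radians(a0+(a1-a0)*f);r=r0+(r1-r0)*g
    w.append((r*np.cos(a),r*np.sin(a),.23,y+(-70.4-y)*f))
calls(w)
E
```

```text
0.725 [0.42930562 0.49749597 0.23098136] 38.228557600404336
[[[-70.8, -3.9, 1.0], np.float64(7.2)], [[-139.3, -15.5, 1.0], np.float64(14.5)], [[-204.7, -34.2, 1.0], np.float64(21.7)], [[-266.4, -59.4, 1.1], np.float64(29.0)], [[-323.5, -90.8, 1.1], np.float64(36.2)]]
[[[-61.3, 14.7, 0.0], np.float64(7.2)], [[-123.8, 22.7, 0.0], np.float64(14.5)], [[-186.7, 24.0, 0.0], np.float64(21.7)], [[-249.5, 18.6, 0.0], np.float64(29.0)], [[-311.3, 6.4, 0.0], np.float64(36.2)]]
[[[-59.6, 20.5, 0.0], np.float64(7.2)], [[-121.0, 34.5, 0.0], np.float64(14.5)], [[-183.5, 41.9, 0.0], np.float64(21.7)], [[-246.5, 42.6, 0.0], np.float64(29.0)], [[-309.2, 36.5, 0.0], np.float64(36.2)]]
```

Scaled: -298 mm / 400 = -0.745, -240 mm / 400 = -0.6, 21.7 degrees / 60 = 0.3617.

Request:
{"method": "play_rows", "body": {
  "moves": [
    [[-0.155,-0.01,0.0025],0.1167,85],
    [[-0.305,-0.035,0.0025],0.2417,85],
    [[-0.455,-0.075,0.0025],0.3617,85],
    [[-0.6,-0.125,0.0025],0.4833,85],
    [[-0.745,-0.1875,0.0025],0.6,85]
  ]
}}

```text
t: 1.35
tool_pos: [0.555, 0.218, 0.2301]
eef_rot: [[-0.039, 0.999, 0.0], [0.999, 0.039, -0.0], [-0.0, 0.0, -1.0]]
ft_force: [0.8, 0.5, -0.0]
width: 0.0849
gripper_force: 0.0
```

Scaled: -304 mm / 400 = -0.76, -243 mm / 400 = -0.6075, 36 degrees / 60 = 0.6.

Request:
{"method": "play_rows", "body": {
  "moves": [
    [[-0.15,0.03,0],0.1167,85],
    [[-0.3025,0.05,0],0.2417,85],
    [[-0.455,0.055,0],0.3617,85],
    [[-0.6075,0.045,0],0.4833,85],
    [[-0.76,0.015,0],0.6,85]
  ]
}}

```text
t: 1.98
tool_pos: [0.5736, -0.0855, 0.2301]
eef_rot: [[0.555, 0.832, 0.0], [0.832, -0.555, -0.0], [-0.0, 0.0, -1.0]]
ft_force: [0.4, -0.3, -0.1]
width: 0.0849
gripper_force: 0.0
```

```bash
python3 - <<'E'
from plan import *
p,R,y,s=pose();print(s['t'],p,y)
w=[]
a0=np.degrees(np.arctan2(p[1],p[0]));r0=np.hypot(p[0],p[1]);a1=np.degrees(np.arctan2(-.40,.432));r1=np.hypot(.40,.432)
for k in range(1,6):
    f=k/5;a=np.radians(a0+(a1-a0)*f);r=r0+(r1-r0)*f
    w.append((r*np.cos(a),r*np.sin(a),.2,y+(-70.4-y)*f))
calls(w)
E
```

```text
1.975 [ 0.57359803 -0.08551217  0.23010406] -33.74051510822204
[[[-63.9, 27.5, 30.1], np.float64(7.3)], [[-130.8, 47.2, 30.1], np.float64(14.7)], [[-199.8, 58.8, 30.1], np.float64(22.0)], [[-269.9, 62.1, 30.2], np.float64(29.3)], [[-340.2, 56.9, 30.2], np.float64(36.7)]]
```

```bash
cat >> h.py <<'E'
def wsnap(fn):
    s=ctrl.observe();c=cams.camera('wrist');cv2.imwrite('pics/'+fn,c['image'][:,:,::-1])
    M=np.array(c['mount']);Rt=np.array(s['eef_rot']);Rc=Rt@M[:3,:3];o=Rt@M[:3,3]+np.array(s['tool_pos'])
    c['R']=Rc.T;c['t']=-Rc.T@o;return c
E
python3 - <<'E'
from h import *
import pickle
c=wsnap('w1.png');pickle.dump(c,open('w1.pkl','wb'));print(c['mount'],c['fx'])
E
```

```text
[[ 3.48827025e-04 -9.56521088e-01 -2.91662968e-01  7.48483849e-02]
 [ 9.99999626e-01  5.64344960e-04 -6.54800169e-04 -7.96312371e-05]
 [ 7.90928696e-04 -2.91662631e-01  9.56520927e-01 -1.42266491e-01]
 [ 0.00000000e+00  0.00000000e+00  0.00000000e+00  1.00000000e+00]] 369.471525909838
```

Scaled: -280 mm / 400 = -0.7, -224 mm / 400 = -0.56, 36.7 degrees / 60 = 0.6117.

Request:
{"method": "play_rows", "body": {
  "moves": [
    [[-0.1375,0.0625,0.025],0.1217,85],
    [[-0.28,0.1075,0.05],0.245,85],
    [[-0.42,0.135,0.075],0.3667,85],
    [[-0.56,0.15,0.075],0.4883,85],
    [[-0.7,0.15,0.075],0.6117,85]
  ]
}}

```text
t: 2.65
tool_pos: [0.4683, -0.3515, 0.1999]
eef_rot: [[0.942, 0.335, -0.0], [0.335, -0.942, 0.0], [-0.0, -0.0, -1.0]]
ft_force: [-0.6, -0.4, -0.0]
width: 0.0852
gripper_force: 0.0
```

View pics/w1.png

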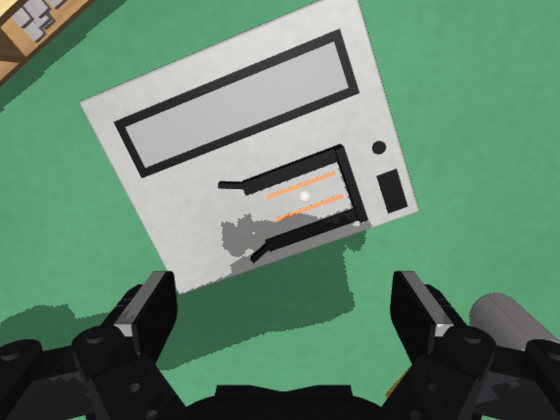

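The wrist view shows the reader: window outer corners at (114,123), (340,30), (358,93) and (143,177), catch at (305,196), and deck corners at (80,101), (418,210) and (178,295). The stop inner edge runs from (337,152) to about (360,218). The arm now stands near the battery.

```bash
python3 - <<'E'
from m import rect
from plan import *
import pickle
c=pickle.load(open('w1.pkl','rb'))
q=lambda L,z:np.array([ray(c,u,v,z) for u,v in L])
print('win',rect(q([(340,30),(358,93),(143,177),(114,123)],.03)),rect(q([(340,30),(114,123),(143,177),(358,93)],.03)))
ca=q([(305,196)],.0325)[0];print('catch',ca)
d=q([(80,101),(178,295),(418,210)],.03);print('deck ctr',(d[0]+d[2])/2, np.degrees(np.arctan2(*(d[2]-d[1])[:2][::-1])),np.linalg.norm(d[2]-d[1]),np.degrees(np.arctan2(*(d[0]-d[1])[:2][::-1]))-90)
print(q([(281,191),(344,172),(350,196),(282,218)],.03)[:,:2].tolist())
w=wsnap('w2.png');pickle.dump(w,open('w2.pkl','wb'));print(pose()[0],pose()[2])
E
```

```text
win (array([ 0.57262942, -0.0091446 ]), np.float64(-12.821543290087188), np.float64(0.21419222887949516), np.float64(77.41244495244293), np.float64(0.05405606781070112)) (array([ 0.57262942, -0.0091446 ]), np.float64(77.41244495244293), np.float64(0.054056067810701124), np.float64(-12.821543290087188), np.float64(0.21419222887949516))
catch [ 0.58059751 -0.11195679  0.0325    ]
deck ctr [ 0.56250561 -0.05643749  0.03      ] -12.575219713358706 0.2582544852453631 -13.67028628289286
[[0.5639318555929562, -0.09570162995241514], [0.6235599806345948, -0.1132890306770149], [0.6162847197158327, -0.13659115370430616], [0.5495780039017253, -0.1188831189619545]]
[ 0.4626707  -0.35836383  0.20095562] -71.2492303858705
```

View pics/w2.png

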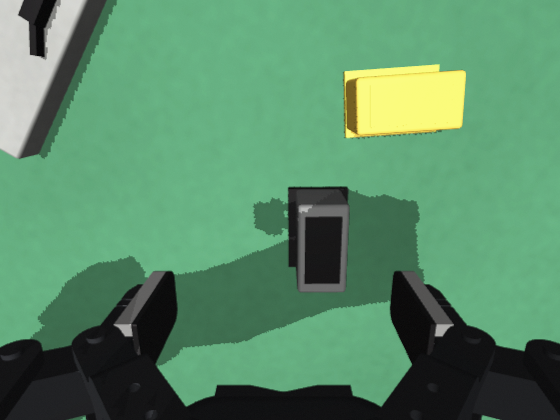

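```bash
python3 - <<'E'
from m import rect
from plan import *
import pickle
c=pickle.load(open('w2.pkl','rb'))
b=rect(np.array([ray(c,u,v,.06) for u,v in [(298,206),(348.5,205),(346,291.5),(298,291.5)]]));print(b)
print(rect(np.array([ray(c,u,v,.008) for u,v in [(288,187),(348,187),(348,187),(288,187)]]))[0])
p,R,y,s=pose()
x,yy=b[0];print(p,y)
calls([(x,yy,.2,-70.4),(x,yy,.1,-70.4),(x,yy,.026,-70.4)])
E
```

```text
(array([ 0.43278283, -0.39818712]), np.float64(20.616109840053657), np.float64(0.07717137855555121), np.float64(110.20625686520754), np.float64(0.04073914119186091))
[ 0.47116032 -0.38419731]
[ 0.4626707  -0.35836383  0.20095562] -71.2492303858705
[[[-41.1, 28.1, 1.2], np.float64(-0.8)], [[-40.8, 27.7, 101.2], np.float64(-0.8)], [[-40.6, 27.4, 175.2], np.float64(-0.8)]]
```

The grey battery is at (322,248) between the fingers, and the yellow one is at (405,100). The battery centre is (0.4327,-0.3985) at about 20°, so I'm descending.

Scaled: 140 mm / 400 = 0.35, 120 mm / 400 = 0.3, -1 degrees / 60 = -0.0167.

Request:
{"method": "play_rows", "body": {
  "moves": [
    [[-0.075,0.05,0],-0.0167,85],
    [[-0.1025,0.07,0.05],-0.0167,85],
    [[-0.1025,0.07,0.175],-0.0167,85],
    [[-0.1025,0.07,0.3],-0.0167,85],
    [[-0.1025,0.07,0.35],-0.0167,85]
  ]
}}

```text
t: 3.32
tool_pos: [0.4391, -0.389, 0.0575]
eef_rot: [[0.935, 0.355, -0.003], [0.355, -0.935, 0.003], [-0.002, -0.003, -1.0]]
ft_force: [-0.2, 0.2, 0.6]
width: 0.0849
gripper_force: 0.0
```

Scaled: 35 mm / 400 = 0.0875, 20 mm / 400 = 0.05.

Request:
{"method": "play_rows", "body": {
  "moves": [
    [[0,0,0.05],0,85],
    [[0,0,0.0875],0,85],
    [[0,0,0.0875],0,30],
    [[0,0,0.0875],0,30],
    [[0,0,0.0875],0,30]
  ]
}}

```text
t: 3.95
tool_pos: [0.4406, -0.3914, 0.0265]
eef_rot: [[0.935, 0.355, 0.002], [0.355, -0.935, -0.002], [0.001, 0.003, -1.0]]
ft_force: [0.1, -1.1, 3.3]
width: 0.0413
gripper_force: 61.3
```

Request:
{"method": "play_rows", "body": {
  "moves": [
    [[0,0,0],0,30],
    [[0,0,0],0,30],
    [[0,0,0],0,30],
    [[0,0,0],0,30],
    [[0,0,0],0,30]
  ]
}}

```text
t: 4.58
tool_pos: [0.4406, -0.3915, 0.0265]
eef_rot: [[0.935, 0.355, 0.002], [0.355, -0.935, -0.002], [0.001, 0.003, -1.0]]
ft_force: [0.9, -2.0, 6.6]
width: 0.0414
gripper_force: 61.8
```

Scaled: -130 mm / 400 = -0.325, -110 mm / 400 = -0.275.

Request:
{"method": "play_rows", "body": {
  "moves": [
    [[0,0,-0.05],0,30],
    [[0,0,-0.125],0,30],
    [[0,0,-0.2],0,30],
    [[0,0,-0.275],0,30],
    [[0,0,-0.325],0,30]
  ]
}}

```text
t: 5.2
tool_pos: [0.4398, -0.39, 0.1567]
eef_rot: [[0.935, 0.355, 0.001], [0.355, -0.935, 0.0], [0.001, 0.0, -1.0]]
ft_force: [0.3, -0.5, -3.6]
width: 0.0411
gripper_force: 61.4
```

```bash
python3 - <<'E'
from plan import *
p,R,y,s=pose();print(p,y,s['width'],s['ft_force'])
w=[]
for k in range(1,11):
    f=min(1,k/8);w.append((p[0]+(.478-p[0])*f,p[1]+(-.0894-p[1])*f,.155,y+(-102.7-y)*f))
calls(w)
E
```

```text
[ 0.43980839 -0.38995013  0.15671072] -69.21296602342582 0.04106650725673886 [ 0.26765922 -0.49564243 -3.6235943 ]
[[[17.8, -33.4, 1.7], np.float64(4.2)], [[35.6, -66.9, 1.7], np.float64(8.4)], [[53.4, -100.3, 1.7], np.float64(12.6)], [[71.2, -133.7, 1.8], np.float64(16.7)], [[89.0, -167.1, 1.8], np.float64(20.9)]]
[[[4.7, -37.6, 0.0], np.float64(4.2)], [[9.4, -75.2, 0.0], np.float64(8.4)], [[14.0, -112.7, 0.0], np.float64(12.6)], [[14.0, -112.7, 0.0], np.float64(12.6)], [[14.0, -112.7, 0.0], np.float64(12.6)]]
```

Scaled: -167 mm / 400 = -0.4175, -100 mm / 400 = -0.25, 16.7 degrees / 60 = 0.2783.

Request:
{"method": "play_rows", "body": {
  "moves": [
    [[0.045,-0.0825,0],0.07,30],
    [[0.09,-0.1675,0],0.14,30],
    [[0.1325,-0.25,0],0.21,30],
    [[0.1775,-0.335,0],0.2783,30],
    [[0.2225,-0.4175,0],0.35,30]
  ]
}}

```text
t: 5.82
tool_pos: [0.4635, -0.2009, 0.1554]
eef_rot: [[1.0, -0.006, -0.0], [-0.006, -1.0, 0.001], [-0.0, -0.001, -1.0]]
ft_force: [-0.4, -0.6, -2.4]
width: 0.0409
gripper_force: 61.7
```

Scaled: -112 mm / 400 = -0.28, -105 mm / 400 = -0.2625, 12.5 degrees / 60 = 0.2083.

Request:
{"method": "play_rows", "body": {
  "moves": [
    [[0.0125,-0.095,0],0.07,30],
    [[0.0225,-0.1875,0],0.14,30],
    [[0.035,-0.2625,0],0.2083,30],
    [[0.035,-0.28,0],0.2083,30],
    [[0.035,-0.28,0],0.2083,30]
  ]
}}

```text
t: 6.45
tool_pos: [0.478, -0.0904, 0.1554]
eef_rot: [[0.976, -0.218, -0.0], [-0.218, -0.976, 0.0], [-0.0, -0.0, -1.0]]
ft_force: [0.3, -0.9, -3.4]
width: 0.0413
gripper_force: 61.8
```

```bash
python3 - <<'E'
from plan import *
import pickle
p,R,y,s=pose();print(p,y)
c=wsnap('w3.png');c['image'];pickle.dump((c,p,R),open('w3.pkl','wb'))
E
```

```text
[ 0.47802798 -0.090423    0.15539228] -102.61818418821377
```

View pics/w3.png

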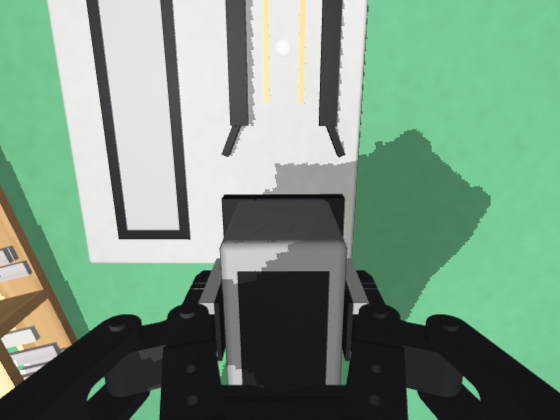

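The wrist view shows the foot's front edge from (222,196) to (344,196), the body top edge from (222,240) to (345,240), and the catch at (283,47). The copper strip ends are at (267,101) and (303,102), and the rail inner edges at (247,125) and (320,125).

```bash
python3 - <<'E'
import pickle
from h import *
c,p,R=pickle.load(open('w3.pkl','rb'))
T=lambda u,v,z:np.round(R.T@(ray(c,u,v,z)-p)*1000,1)[:2]
zu=p[2]-.0265
for n,u,v,z in[('footL',222,196,zu+.008),('footR',344,196,zu+.008),('bodyL',222,240,zu+.06),('bodyR',345,240,zu+.06),
 ('catch',283,47,.0325),('stripLend',267,101,.03),('stripRend',303,102,.03),('stripL0',266,5,.03),('stripR0',302,5,.03),
 ('tipL',226,156,.044),('tipR',340,156,.044),('railLin',247,125,.044),('railRin',320,125,.044),('railLout',230,125,.044),('railRout',338,125,.044),
 ('railL0in',248,5,.044),('railR0in',320,5,.044),('win',118,238,.03),('winr',189,238,.03),('dk',90,262,.03)]:print(n,T(u,v,z))
E
```

```text
footL [ 30.4 -28.1]
footR [30.4 27. ]
bodyL [ 30.2 -19.8]
bodyR [30.3 19.2]
catch [104.1  -0.7]
stripLend [ 69.7 -11.8]
stripRend [69.  13.2]
stripL0 [129.6 -11.7]
stripR0 [129.6  11.6]
tipL [ 33.5 -40. ]
tipR [33.5 38.6]
railLin [ 54.4 -24.9]
railRin [54.4 24.2]
railLout [ 54.4 -36.3]
railRout [54.4 36.3]
railL0in [126.7 -22.2]
railR0in [126.7  22.1]
win [ -32.9 -129.1]
winr [-32.9 -73.8]
dk [ -53.4 -154. ]
```

Laterally aligned within 0.5 mm, with the battery centre 9.6 mm behind the TCP. Lowering onto the deck, about 99 mm.

Scaled: 97 mm / 400 = 0.2425, 95 mm / 400 = 0.2375.

Request:
{"method": "play_rows", "body": {
  "moves": [
    [[0,0,0.075],0,30],
    [[0,0,0.15],0,30],
    [[0,0,0.2125],0,30],
    [[0,0,0.2375],0,30],
    [[0,0,0.2425],0,30]
  ]
}}

```text
t: 7.12
tool_pos: [0.478, -0.0922, 0.058]
eef_rot: [[0.975, -0.222, -0.0], [-0.222, -0.975, -0.0], [-0.0, 0.0, -1.0]]
ft_force: [0.4, 0.8, -3.0]
width: 0.0412
gripper_force: 61.6
```

Scaled: 1.6 mm / 400 = 0.004, 1.3 mm / 400 = 0.0033.

Request:
{"method": "play_rows", "body": {
  "moves": [
    [[0,0,0.0013],0,30],
    [[0,0,0.0025],0,30],
    [[0,0,0.0033],0,30],
    [[0,0,0.004],0,30],
    [[0,0,0.004],0,30]
  ]
}}

```text
t: 7.75
tool_pos: [0.4783, -0.0906, 0.0568]
eef_rot: [[0.975, -0.22, 0.0], [-0.22, -0.975, -0.0], [0.0, -0.0, -1.0]]
ft_force: [0.1, -1.1, -3.4]
width: 0.0412
gripper_force: 61.6
```

Scaled: 0.6 mm / 400 = 0.0015, 0.4 mm / 400 = 0.001.

Request:
{"method": "play_rows", "body": {
  "moves": [
    [[0,0,0.001],0,30],
    [[0,0,0.0015],0,30],
    [[0,0,0.0015],0,30],
    [[0,0,0.0015],0,30],
    [[0,0,0.0015],0,30]
  ]
}}

```text
t: 8.38
tool_pos: [0.4783, -0.0907, 0.0565]
eef_rot: [[0.975, -0.22, 0.001], [-0.22, -0.975, 0.0], [0.0, -0.001, -1.0]]
ft_force: [-0.9, 1.1, 5.7]
width: 0.0413
gripper_force: 63.0
```

Scaled: 34 mm / 400 = 0.085, 26 mm / 400 = 0.065.

Request:
{"method": "play_rows", "body": {
  "moves": [
    [[0.01,0,-0.0005],0,30],
    [[0.025,0,-0.0005],0,30],
    [[0.045,0,-0.0005],0,30],
    [[0.065,0,-0.0005],0,30],
    [[0.085,0,-0.0005],0,30]
  ]
}}

```text
t: 9.0
tool_pos: [0.5091, -0.0976, 0.0566]
eef_rot: [[0.975, -0.221, -0.003], [-0.221, -0.975, 0.002], [-0.004, -0.002, -1.0]]
ft_force: [-8.5, 2.4, 10.8]
width: 0.0408
gripper_force: 63.6
```

Scaled: 34 mm / 400 = 0.085, 30 mm / 400 = 0.075.

Request:
{"method": "play_rows", "body": {
  "moves": [
    [[0.02,0,0],0,30],
    [[0.04,0,0],0,30],
    [[0.06,0,0],0,30],
    [[0.075,0,0],0,30],
    [[0.085,0,0],0,30]
  ]
}}

```text
t: 9.62
tool_pos: [0.5427, -0.1052, 0.0566]
eef_rot: [[0.975, -0.221, -0.003], [-0.221, -0.975, 0.002], [-0.003, -0.001, -1.0]]
ft_force: [-7.9, 3.2, 13.2]
width: 0.0414
gripper_force: 63.4
```

Scaled: 36 mm / 400 = 0.09, 29 mm / 400 = 0.0725.

Request:
{"method": "play_rows", "body": {
  "moves": [
    [[0.015,0,-0.0005],0,30],
    [[0.0325,0,-0.0008],0,30],
    [[0.0525,0,-0.0008],0,30],
    [[0.0725,0,-0.0008],0,30],
    [[0.09,0,-0.0008],0,30]
  ]
}}

```text
t: 10.25
tool_pos: [0.58, -0.1138, 0.0566]
eef_rot: [[0.975, -0.22, -0.0], [-0.22, -0.975, 0.0], [-0.0, -0.0, -1.0]]
ft_force: [-2.9, 0.7, 2.8]
width: 0.0415
gripper_force: 62.3
```

Scaled: 8 mm / 400 = 0.02, 7 mm / 400 = 0.0175.

Request:
{"method": "play_rows", "body": {
  "moves": [
    [[0.005,0,0],0,30],
    [[0.01,0,0],0,30],
    [[0.015,0,0],0,30],
    [[0.0175,0,0],0,30],
    [[0.02,0,0],0,30]
  ]
}}

```text
t: 10.88
tool_pos: [0.5874, -0.1154, 0.0566]
eef_rot: [[0.975, -0.22, -0.0], [-0.22, -0.975, 0.0], [-0.0, -0.0, -1.0]]
ft_force: [-2.3, 0.4, 2.6]
width: 0.0413
gripper_force: 62.3
```

Scaled: 3 mm / 400 = 0.0075, 2.7 mm / 400 = 0.0068.

Request:
{"method": "play_rows", "body": {
  "moves": [
    [[0.002,0,0],0,30],
    [[0.004,0,0],0,30],
    [[0.006,0,0],0,30],
    [[0.0068,0,0],0,30],
    [[0.0075,0,0],0,30]
  ]
}}

```text
t: 11.5
tool_pos: [0.5899, -0.116, 0.0566]
eef_rot: [[0.975, -0.22, -0.001], [-0.22, -0.975, 0.001], [-0.001, -0.0, -1.0]]
ft_force: [-6.2, 1.9, 6.0]
width: 0.0413
gripper_force: 62.9
```

Scaled: 1.5 mm / 400 = 0.0038, 1 mm / 400 = 0.0025.

Request:
{"method": "play_rows", "body": {
  "moves": [
    [[0.0013,0,0],0,30],
    [[0.0025,0,0],0,30],
    [[0.0038,0,0],0,30],
    [[0.0038,0,0],0,30],
    [[0.0038,0,0],0,30]
  ]
}}

```text
t: 12.12
tool_pos: [0.59, -0.116, 0.0567]
eef_rot: [[0.975, -0.221, -0.003], [-0.221, -0.975, 0.002], [-0.003, -0.001, -1.0]]
ft_force: [-10.0, 3.5, 10.4]
width: 0.0415
gripper_force: 63.5
```

Scaled: 3 mm / 400 = 0.0075, 2 mm / 400 = 0.005.

Request:
{"method": "play_rows", "body": {
  "moves": [
    [[0.0025,0,0],0,30],
    [[0.005,0,0],0,30],
    [[0.0075,0,0],0,30],
    [[0.0075,0,0],0,30],
    [[0.0075,0,0],0,30]
  ]
}}

```text
t: 12.75
tool_pos: [0.5902, -0.116, 0.0567]
eef_rot: [[0.975, -0.221, -0.007], [-0.221, -0.975, 0.004], [-0.008, -0.002, -1.0]]
ft_force: [-19.1, 6.5, 20.8]
width: 0.0414
gripper_force: 64.8
```

Rigid stop reached: 19 N with no advance. I'll relax the push and then release.

Scaled: -4 mm / 400 = -0.01, -1.5 mm / 400 = -0.0038.

Request:
{"method": "play_rows", "body": {
  "moves": [
    [[-0.0038,0,-0.0008],0,30],
    [[-0.01,0,-0.0013],0,30],
    [[-0.01,0,-0.0013],0,30],
    [[-0.01,0,-0.0013],0,85],
    [[-0.01,0,-0.0013],0,85]
  ]
}}

```text
t: 13.38
tool_pos: [0.5921, -0.1165, 0.0573]
eef_rot: [[0.975, -0.22, 0.002], [-0.22, -0.975, -0.001], [0.002, 0.0, -1.0]]
ft_force: [0.7, 0.6, 0.3]
width: 0.0758
gripper_force: 0.0
```

Scaled: -120 mm / 400 = -0.3, -75 mm / 400 = -0.1875.

Request:
{"method": "play_rows", "body": {
  "moves": [
    [[0,0,0],0,85],
    [[0,0,0],0,85],
    [[0,0,-0.075],0,85],
    [[0,0,-0.1875],0,85],
    [[0,0,-0.3],0,85]
  ]
}}

```text
t: 14.0
tool_pos: [0.5908, -0.1163, 0.1783]
eef_rot: [[0.975, -0.22, -0.0], [-0.22, -0.975, -0.0], [-0.0, 0.0, -1.0]]
ft_force: [0.1, 0.2, -0.0]
width: 0.085
gripper_force: 0.0
```

```bash
python3 - <<'E'
from plan import *
import pickle
s0=pose();c=wsnap('w4.png');pickle.dump(c,open('w4.pkl','wb'));print(s0[0],s0[2])
c=snap('top');t=cv2.resize(c['image'][140:270,280:390,::-1],(508,600),interpolation=cv2.INTER_CUBIC)
w=cv2.imread('pics/w4.png');cv2.imwrite('pics/v4.png',np.hstack([t,cv2.resize(w,(292,219))[:, :].copy() if 0 else np.vstack([cv2.resize(w,(292,219)),np.zeros((381,292,3),np.uint8)])]))
E
```

```text
[ 0.59078539 -0.1162956   0.17829647] -102.7380692251582
```

View pics/w4.png

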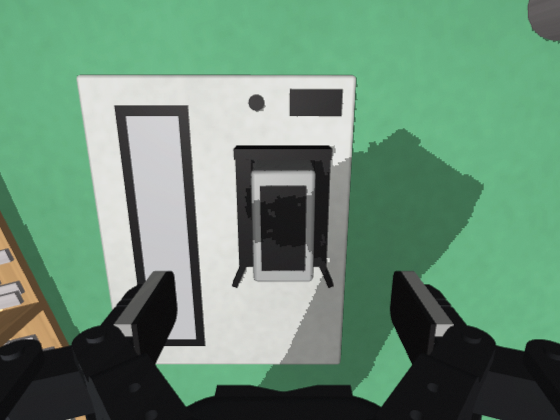

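The battery sits seated in the shoe at (283,225), against the stop at (283,150). Now I'll refine the window from this view and swing to the bar.

```bash
python3 - <<'E'
from plan import *
import pickle
c=pickle.load(open('w4.pkl','rb'))
q=lambda L,z:np.array([ray(c,u,v,z)[:2] for u,v in L])
w=q([(115,106),(188,106),(203,346)],.03);d=w[1]-w[2];print('win',(w[0]+w[2])/2,np.degrees(np.arctan2(d[1],d[0])),np.linalg.norm(d))
b=q([(252,171),(314,171),(314,281),(255,281)],.09);print('bat',b.mean(0),np.linalg.norm(b[0]-b[3]))
p,R,y,s=pose()
w=[]
for k in range(1,21):
    f=min(1,k/17);w.append((p[0]+(.475-p[0])*f,p[1]+(.352-p[1])*f,.2,y+(71-y)*f))
calls(w)
E
```

```text
win [ 0.57199801 -0.00784267] -13.336402088237978 0.21547609612994076
bat [ 0.57986473 -0.1137428 ] 0.077717649921137
[[[-12.7, -25.4, -18.8], np.float64(-10.2)], [[-25.6, -50.8, -18.8], np.float64(-20.4)], [[-38.5, -76.2, -18.9], np.float64(-30.7)], [[-51.3, -101.6, -19.0], np.float64(-40.9)], [[-64.2, -127.0, -19.1], np.float64(-51.1)]]
[[[11.7, -26.0, 0.0], np.float64(-10.2)], [[23.4, -51.9, 0.0], np.float64(-20.4)], [[35.1, -77.9, 0.0], np.float64(-30.7)], [[46.8, -103.8, 0.0], np.float64(-40.9)], [[58.5, -129.8, 0.0], np.float64(-51.1)]]
[[[27.5, -7.2, 0.0], np.float64(-10.2)], [[55.1, -14.4, 0.0], np.float64(-20.4)], [[82.6, -21.6, 0.0], np.float64(-30.7)], [[110.2, -28.8, 0.0], np.float64(-40.9)], [[137.7, -36.0, 0.0], np.float64(-51.1)]]
[[[22.9, 16.9, 0.0], np.float64(-10.2)], [[45.8, 33.8, 0.0], np.float64(-20.4)], [[45.8, 33.8, 0.0], np.float64(-20.4)], [[45.8, 33.8, 0.0], np.float64(-20.4)], [[45.8, 33.8, 0.0], np.float64(-20.4)]]
```

Scaled: -127 mm / 400 = -0.3175, -102 mm / 400 = -0.255, -50 degrees / 60 = -0.8333.

Request:
{"method": "play_rows", "body": {
  "moves": [
    [[-0.0325,-0.0625,-0.0475],-0.1667,85],
    [[-0.065,-0.1275,-0.0475],-0.3333,85],
    [[-0.095,-0.19,-0.0475],-0.5,85],
    [[-0.1275,-0.255,-0.0475],-0.6667,85],
    [[-0.16,-0.3175,-0.0475],-0.8333,85]
  ]
}}

```text
t: 14.72
tool_pos: [0.5561, 0.0229, 0.1957]
eef_rot: [[0.792, 0.61, -0.0], [0.61, -0.792, 0.0], [0.0, -0.0, -1.0]]
ft_force: [0.7, -0.2, 0.2]
width: 0.0851
gripper_force: 0.0
```

Scaled: -130 mm / 400 = -0.325, -104 mm / 400 = -0.26, -50 degrees / 60 = -0.8333.

Request:
{"method": "play_rows", "body": {
  "moves": [
    [[0.03,-0.065,0],-0.1667,85],
    [[0.0575,-0.13,0],-0.3333,85],
    [[0.0875,-0.195,0],-0.5,85],
    [[0.1175,-0.26,0],-0.6667,85],
    [[0.145,-0.325,0],-0.8333,85]
  ]
}}

```text
t: 15.35
tool_pos: [0.5235, 0.1614, 0.1957]
eef_rot: [[0.042, 0.999, -0.0], [0.999, -0.042, 0.0], [0.0, -0.0, -1.0]]
ft_force: [0.1, -0.4, -0.7]
width: 0.0851
gripper_force: 0.0
```

Scaled: 138 mm / 400 = 0.345, 110 mm / 400 = 0.275, -50 degrees / 60 = -0.8333.

Request:
{"method": "play_rows", "body": {
  "moves": [
    [[0.0675,-0.0175,0],-0.1667,85],
    [[0.1375,-0.035,0],-0.3333,85],
    [[0.205,-0.055,0],-0.5,85],
    [[0.275,-0.0725,0],-0.6667,85],
    [[0.345,-0.09,0],-0.8333,85]
  ]
}}

```text
t: 15.98
tool_pos: [0.494, 0.3008, 0.1956]
eef_rot: [[-0.738, 0.674, -0.0], [0.674, 0.738, 0.0], [0.0, -0.0, -1.0]]
ft_force: [0.1, 0.3, -0.7]
width: 0.085
gripper_force: 0.0
```

```bash
python3 - <<'E'
from plan import *
print(pose()[0],pose()[2])
calls([(.47,.352,.2,71)])
E
```

```text
[0.49401555 0.30082874 0.19563284] 47.60239049978431
[[[52.2, 21.6, -4.3], np.float64(-23.4)]]
```

Scaled: 52 mm / 400 = 0.13, 40 mm / 400 = 0.1, -23.4 degrees / 60 = -0.39.

Request:
{"method": "play_rows", "body": {
  "moves": [
    [[0.05,0.0225,0],-0.1333,85],
    [[0.1,0.0425,0],-0.2667,85],
    [[0.13,0.0525,0],-0.3833,85],
    [[0.13,0.0525,0],-0.39,85],
    [[0.13,0.0525,0],-0.39,85]
  ]
}}

```text
t: 16.6
tool_pos: [0.4708, 0.3498, 0.1958]
eef_rot: [[-0.943, 0.334, -0.0], [0.334, 0.943, -0.0], [0.0, -0.001, -1.0]]
ft_force: [0.3, 0.2, -0.0]
width: 0.085
gripper_force: 0.0
```

```bash
python3 - <<'E'
from plan import *
import pickle
c=wsnap('w5.png');pickle.dump(c,open('w5.pkl','wb'));print(pose()[0],pose()[2])
E
```

```text
[0.47096044 0.34969319 0.19588433] 70.4866892084947
```

View pics/w5.png

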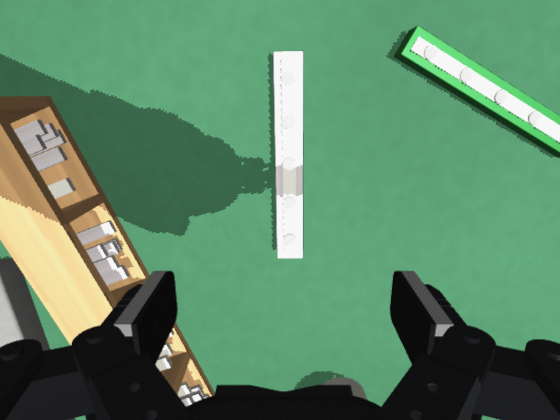

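```bash
python3 - <<'E'
from m import rect
from plan import *
import pickle
c=pickle.load(open('w5.pkl','rb'))
r=lambda u,v,z=.022:ray(c,u,v,z)
b=rect(np.array([r(273,52),r(302,51),r(302,258),r(277,258)]));print(b,r(289,162,.024))
print(np.degrees(np.arctan2(*(r(290.5,70)-r(290.5,250))[:2][::-1])))
x,yy=b[0]
p,R,y,s=pose()
calls([(x,yy,.2,71),(x,yy,.012,71)])
E
```

```text
(array([0.45609209, 0.36046496]), np.float64(161.30467670567123), np.float64(0.17873739296936816), np.float64(-108.58403976849341), np.float64(0.02317142448322961)) [0.45489355 0.36123515 0.024     ]
160.84025941450685
[[[17.6, 5.2, -4.1], np.float64(-0.5)], [[17.6, 5.3, 183.9], np.float64(-0.5)]]
```

The bar is at (289,155), upright with lenses up, centre (0.456,0.360), yaw 161°. Descending.

Scaled: 160 mm / 400 = 0.4, 100 mm / 400 = 0.25, -0.6 degrees / 60 = -0.01.

Request:
{"method": "play_rows", "body": {
  "moves": [
    [[0.0425,0.0125,0],-0.01,85],
    [[0.0438,0.0125,0.125],-0.01,85],
    [[0.0438,0.0125,0.25],-0.01,85],
    [[0.0438,0.0125,0.375],-0.01,85],
    [[0.0438,0.0125,0.4],-0.01,85]
  ]
}}

```text
t: 17.27
tool_pos: [0.4536, 0.3606, 0.0336]
eef_rot: [[-0.947, 0.321, -0.004], [0.321, 0.947, -0.003], [0.003, -0.004, -1.0]]
ft_force: [0.4, -0.5, 0.1]
width: 0.0853
gripper_force: 0.0
```

```bash
python3 - <<'E'
from plan import *
ctrl.observe();print(pose()[0],pose()[2]);calls([(.456,.360,.006,71.2)])
E
```

```text
[0.45360571 0.3605532  0.03359293] 71.2944210244161
[[[-2.5, 0.4, 27.6], np.float64(0.1)]]
```

Scaled: 28 mm / 400 = 0.07, 26 mm / 400 = 0.065.

Request:
{"method": "play_rows", "body": {
  "moves": [
    [[-0.0025,0,0.025],0,85],
    [[-0.0025,0,0.05],0,85],
    [[-0.0025,0,0.065],0,85],
    [[-0.0025,0,0.07],0,85],
    [[-0.0025,0,0.07],0,85]
  ]
}}

```text
t: 17.9
tool_pos: [0.4568, 0.3609, 0.0084]
eef_rot: [[-0.947, 0.321, 0.0], [0.321, 0.947, 0.0], [-0.0, 0.0, -1.0]]
ft_force: [0.1, -0.2, 0.2]
width: 0.085
gripper_force: 0.0
```

Request:
{"method": "play_rows", "body": {
  "moves": [
    [[0,0,0],0,85],
    [[0,0,0],0,10],
    [[0,0,0],0,10],
    [[0,0,0],0,10],
    [[0,0,0],0,10]
  ]
}}

```text
t: 18.52
tool_pos: [0.4567, 0.3608, 0.0084]
eef_rot: [[-0.947, 0.321, 0.0], [0.321, 0.947, 0.0], [-0.0, 0.0, -1.0]]
ft_force: [-0.0, -0.6, 4.3]
width: 0.0223
gripper_force: 59.8
```

Scaled: -10 mm / 400 = -0.025, -5 mm / 400 = -0.0125.

Request:
{"method": "play_rows", "body": {
  "moves": [
    [[0,0,0],0,10],
    [[0,0,0],0,10],
    [[0,0,0],0,10],
    [[0,0,-0.0125],0,10],
    [[0,0,-0.025],0,10]
  ]
}}

```text
t: 19.15
tool_pos: [0.4565, 0.3607, 0.0182]
eef_rot: [[-0.947, 0.321, -0.0], [0.321, 0.947, -0.0], [0.0, -0.0, -1.0]]
ft_force: [0.1, -0.7, -1.7]
width: 0.0225
gripper_force: 59.1
```

Gripped with the TCP 8 mm above the bar's underside. Lifting and carrying over the rack.

Scaled: -182 mm / 400 = -0.455, -150 mm / 400 = -0.375.

Request:
{"method": "play_rows", "body": {
  "moves": [
    [[0,0,-0.075],0,10],
    [[0,0,-0.175],0,10],
    [[0,0,-0.275],0,10],
    [[0,0,-0.375],0,10],
    [[0,0,-0.455],0,10]
  ]
}}

```text
t: 19.77
tool_pos: [0.4566, 0.3607, 0.202]
eef_rot: [[-0.947, 0.321, 0.001], [0.321, 0.947, 0.001], [-0.0, 0.001, -1.0]]
ft_force: [0.9, 1.1, -1.3]
width: 0.0225
gripper_force: 59.2
```

```bash
python3 - <<'E'
from plan import *
p,R,y,s=pose();print(p,y,s['width'],s['gripper_force'])
calls([(p[0]+(.5725-p[0])*f,p[1]+(-.009-p[1])*f,.2,y+(77.3-y)*f) for f in np.arange(1,11)/10])
E
```

```text
[0.4566197  0.36070453 0.20200069] 71.2702782159438 0.022506576132403647 59.22413885593414
[[[-22.8, -31.3, 2.0], np.float64(-0.6)], [[-45.7, -62.6, 2.0], np.float64(-1.2)], [[-68.5, -93.9, 2.0], np.float64(-1.8)], [[-91.4, -125.2, 1.9], np.float64(-2.4)], [[-114.2, -156.5, 1.9], np.float64(-3.0)]]
[[[-21.2, -32.4, 0.0], np.float64(-0.6)], [[-42.3, -64.9, 0.0], np.float64(-1.2)], [[-63.5, -97.3, 0.0], np.float64(-1.8)], [[-84.7, -129.8, 0.0], np.float64(-2.4)], [[-105.8, -162.2, 0.0], np.float64(-3.0)]]
```

Scaled: -156 mm / 400 = -0.39, -125 mm / 400 = -0.3125, -2.4 degrees / 60 = -0.04.

Request:
{"method": "play_rows", "body": {
  "moves": [
    [[-0.05,-0.07,0],-0.01,10],
    [[-0.1125,-0.155,0],-0.02,10],
    [[-0.17,-0.235,0],-0.03,10],
    [[-0.2275,-0.3125,0],-0.04,10],
    [[-0.285,-0.39,0],-0.05,10]
  ]
}}

```text
t: 20.4
tool_pos: [0.5146, 0.1751, 0.2003]
eef_rot: [[-0.963, 0.271, -0.0], [0.271, 0.963, -0.0], [0.0, -0.0, -1.0]]
ft_force: [1.2, 1.2, -1.6]
width: 0.0226
gripper_force: 59.3
```

Scaled: -157 mm / 400 = -0.3925, -130 mm / 400 = -0.325, -1.2 degrees / 60 = -0.02.

Request:
{"method": "play_rows", "body": {
  "moves": [
    [[-0.0525,-0.08,0],-0.01,10],
    [[-0.105,-0.1625,0],-0.02,10],
    [[-0.1575,-0.2425,0],-0.03,10],
    [[-0.2125,-0.325,0],-0.04,10],
    [[-0.2575,-0.3925,0],-0.05,10]
  ]
}}

```text
t: 21.02
tool_pos: [0.5711, -0.0044, 0.2002]
eef_rot: [[-0.975, 0.221, -0.0], [0.221, 0.975, -0.0], [0.0, -0.0, -1.0]]
ft_force: [-0.2, 0.3, -2.3]
width: 0.0225
gripper_force: 59.3
```

Scaled: 70 mm / 400 = 0.175, 50 mm / 400 = 0.125.

Request:
{"method": "play_rows", "body": {
  "moves": [
    [[0,0,0],0,10],
    [[0,0,0.05],0,10],
    [[0,0,0.125],0,10],
    [[0,0,0.175],0,10],
    [[0,0,0.175],0,10]
  ]
}}

```text
t: 21.65
tool_pos: [0.5699, -0.0018, 0.129]
eef_rot: [[-0.976, 0.219, -0.003], [0.219, 0.976, 0.0], [0.003, -0.001, -1.0]]
ft_force: [-0.1, 0.6, -2.4]
width: 0.0223
gripper_force: 59.2
```

```bash
python3 - <<'E'
from plan import *
import pickle
p,R,y,s=pose();print(p,y,s['width'],s['gripper_force'])
c=wsnap('w6.png');pickle.dump((c,p,R),open('w6.pkl','wb'))
E
```

```text
[ 0.56988859 -0.00175209  0.12896422] 77.32972182705667 0.022347020106546368 59.2285680770874
```

View pics/w6.png

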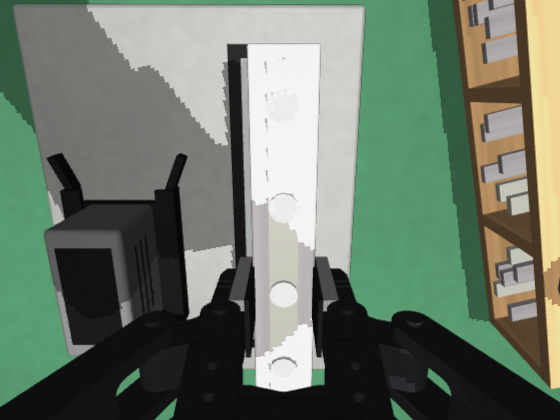

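The bar is held with its far end at (248–320,44) and lenses at (284,207), (284,294) and (285,368). The window border shows to the left of the bar at (238,44), and the battery stands left at (110,280).

```bash
python3 - <<'E'
import pickle
from h import *
c,p,R=pickle.load(open('w6.pkl','rb'))
T=lambda u,v,z:np.round(R.T@(ray(c,u,v,z)-p)*1000,1)[:2]
zb=p[2]-.0084
for n,u,v,z in[('endL',248,44,zb+.022),('endR',320,44,zb+.022),('mid L',247,200,zb+.022),('midR',319,200,zb+.022),
 ('lens1',283,104,zb+.025),('lens2',284,207,zb+.025),('lens3',284,294,zb+.025),('lens4',285,368,zb+.025),('win far left outer',228,44,.03),('win left edge mid',237,262,.03),('deckL',14,5,.03),('deckR',364,5,.03)]:print(n,T(u,v,z))
win=np.array([.5725,-.0088,.03]);print('win ctr nominal in tool',R.T@(win-p)*1000)
E
```

```text
endL [ 89.9 -10.9]
endR [89.9 12.3]
mid L [ 37.8 -12.7]
midR [37.8 13.4]
lens1 [71.4  0.4]
lens2 [36.   0.7]
lens3 [1.2 0.7]
lens4 [-32.9   1.2]
win far left outer [103.3 -32.8]
win left edge mid [-40.4 -32.5]
deckL [ 124.3 -157.2]
deckR [124.4  47.9]
win ctr nominal in tool [-4.39803824 -6.2452227  98.95485955]
```

```bash
python3 - <<'E'
import pickle
from h import *
c,p,R=pickle.load(open('w6.pkl','rb'))
g=cv2.GaussianBlur(cv2.cvtColor(c['image'],cv2.COLOR_RGB2GRAY),(1,5),0).astype(int)
for v in(50,70,90,130,150,190,240):print(v,[(u,int(g[v,u+1]-g[v,u-1])) for u in range(225,330) if abs(g[v,u+1]-g[v,u-1])>25])
E
```

```text
50 [(226, -99), (227, -145), (228, -63), (246, 108), (247, 161), (248, 90), (319, -56)]
70 [(227, -82), (228, -83), (239, 46), (240, 121), (241, 102), (242, 27), (247, 51), (248, 75), (249, 29), (265, -38), (267, 38), (318, -30), (319, -60)]
90 [(228, -100), (229, -80), (240, 75), (241, 138), (242, 72), (248, 69), (249, 81), (318, -63), (320, 29)]
130 [(227, -75), (228, -65), (229, -59), (230, -88), (231, -41), (241, 67), (242, 149), (243, 80), (249, 72), (250, 90), (316, -28), (317, -73), (319, 39)]
150 [(230, -73), (231, -88), (232, -29), (241, 27), (242, 96), (243, 122), (244, 51), (249, 45), (250, 75), (251, 33), (265, -58), (266, -31), (267, 55), (268, 38), (316, -36), (317, -50)]
190 [(232, -103), (233, -82), (243, 79), (244, 138), (245, 70), (250, 39), (251, 64), (252, 35), (315, -34), (316, -26)]
240 [(233, -30), (234, -103), (235, -77), (244, 48), (245, 123), (246, 101), (247, 27), (251, -34), (253, 50), (297, 29), (298, 30), (313, -28), (314, -74), (316, 36)]
```

```bash
python3 - <<'E'
import pickle
from h import *
c,p,R=pickle.load(open('w6.pkl','rb'))
T=lambda u,v,z:R.T@(ray(c,u,v,z)-p)*1000
z=p[2]-.0084+.022
for v,a,b in((50,247,319),(90,248.5,318.2),(150,250,316.7),(190,251,315.6),(240,252.6,314)):
    A,B=T(a,v,z),T(b,v,z);print(np.round([A[0],B[1]-A[1],(A[1]+B[1])/2],2))
for v,u in((50,227),(90,228.5),(150,230.6),(190,232.5),(240,234.3)):print(np.round(T(u,v,.03)[:2],2))
E
```

```text
[88.1  23.26  0.35]
[75.78 23.19  0.47]
[55.86 23.23  0.48]
[41.5  23.22  0.47]
[22.2  23.    0.48]
[ 99.97 -33.5 ]
[ 76.89 -33.57]
[ 39.56 -33.79]
[ 12.67 -33.6 ]
[-23.48 -33.76]
```

The bar is level and parallel to the window. It needs a shift of (-4.7,-6.0) mm, then lowering about 80 mm.

Scaled: 62 mm / 400 = 0.155, -4.7 mm / 400 = -0.0118.

Request:
{"method": "play_rows", "body": {
  "moves": [
    [[-0.005,-0.0075,0.025],0,10],
    [[-0.0118,-0.015,0.0625],0,10],
    [[-0.0118,-0.015,0.105],0,10],
    [[-0.0118,-0.015,0.1375],0,10],
    [[-0.0118,-0.015,0.155],0,10]
  ]
}}

```text
t: 22.32
tool_pos: [0.5739, -0.0094, 0.0668]
eef_rot: [[-0.975, 0.22, -0.002], [0.22, 0.975, -0.0], [0.001, -0.0, -1.0]]
ft_force: [-0.2, 0.4, -2.1]
width: 0.0224
gripper_force: 59.3
```

Scaled: 12 mm / 400 = 0.03, 11 mm / 400 = 0.0275.

Request:
{"method": "play_rows", "body": {
  "moves": [
    [[0,0,0.01],0,10],
    [[0,0,0.02],0,10],
    [[0,0,0.0275],0,10],
    [[0,0,0.03],0,10],
    [[0,0,0.03],0,10]
  ]
}}

```text
t: 22.95
tool_pos: [0.5745, -0.0095, 0.0562]
eef_rot: [[-0.975, 0.22, 0.0], [0.22, 0.975, 0.0], [-0.0, 0.0, -1.0]]
ft_force: [-0.4, 0.5, -1.9]
width: 0.0223
gripper_force: 59.3
```

```bash
python3 - <<'E'
from plan import *
import pickle
p,R,y,s=pose();print(s['t'],p,y,s['width'],s['gripper_force'],R.T@(np.array([.5725,-.0088,.04+.0084])-p)*1000)
c=wsnap('w7.png');pickle.dump((c,p,R),open('w7.pkl','wb'))
E
```

```text
22.95 [ 0.57445868 -0.00947075  0.0562141 ] 77.27044468608361 0.022284365204950213 59.306888580322266 [2.06002735 0.22219076 7.81367034]
```

View pics/w7.png

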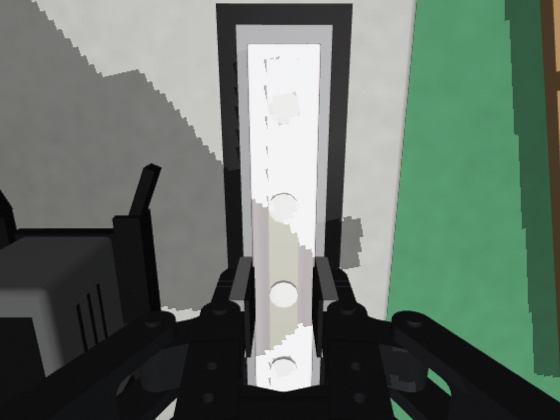

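The bar is inside the window frame: outer border top corners at (217,4) and (352,4), bar end at (248–320,44). Checking the remaining offset.

```bash
python3 - <<'E'
import pickle
from h import *
c,p,R=pickle.load(open('w7.pkl','rb'))
T=lambda u,v,z:np.round(R.T@(ray(c,u,v,z)-p)*1000,1)[:2]
for a in((217,4,.03),(352,4,.03),(236,25,.03),(331,25,.03),(248,44,p[2]+.0136),(320,44,p[2]+.0136)):print(T(*a))
E
```

```text
[109.7 -26.6]
[109.7  28.5]
[101.9 -19.1]
[101.9  20.3]
[ 89.9 -10.9]
[89.9 12.2]
```

Scaled: 7.5 mm / 400 = 0.0188, 6 mm / 400 = 0.015.

Request:
{"method": "play_rows", "body": {
  "moves": [
    [[0.002,0,0.005],0,10],
    [[0.004,0,0.01],0,10],
    [[0.004,0,0.015],0,10],
    [[0.004,0,0.0188],0,10],
    [[0.004,0,0.0188],0,10]
  ]
}}

```text
t: 23.62
tool_pos: [0.5728, -0.0091, 0.0484]
eef_rot: [[-0.975, 0.22, -0.0], [0.22, 0.975, -0.0], [0.0, -0.0, -1.0]]
ft_force: [1.5, 1.3, -1.8]
width: 0.0225
gripper_force: 59.3
```

Request:
{"method": "play_rows", "body": {
  "moves": [
    [[0,0,0],0,10],
    [[0,0,0],0,10],
    [[0,0,0],0,10],
    [[0,0,0],0,10],
    [[0,0,0],0,10]
  ]
}}

```text
t: 24.25
tool_pos: [0.5728, -0.0091, 0.0486]
eef_rot: [[-0.975, 0.22, 0.0], [0.22, 0.975, -0.0], [-0.0, 0.0, -1.0]]
ft_force: [-1.0, 0.1, -2.4]
width: 0.0226
gripper_force: 59.3
```

Steady at the target, with the bar's underside about 10 mm above the glass. Handing in.

```bash
python3 -c "
from cell import close_job
print(close_job())"
```

```text
the job is handed in; nothing more can be done
None
```

I handed the job in at about 24 s: the battery is pushed to the rigid stop and released (its centre matches the home position, though I did not read the catch itself), and the LED bar is held level and centred about 10 mm above the glass. The judge returned no verdict.

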